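# Draw the loaded carrier out of the loading dock to its line and hold it there

## Task

Bring the rack of tubes out for a colleague to work on: press the dock's wide pause key and then, as a separate press, the round release key on the side of the lane whose carrier holds the tube rack; do not press the other lane's release key. Then slide that carrier out over the dock's front edge by its black grip until the engraved line across it lies right over the edge, keeping it level on the deck and the rack seated in its nest. Finish while still holding it level there: more than half of it then hangs out, and it would tip if let go; leave the empty carrier and the things standing around where they are.

Things in the scene. Friction and masses are not known exactly. Their poses are not given: they have to be found in the camera images.
- dock: Low white loading dock for tube carriers, fixed to the bench, 360 mm deep (its x) x 302 mm wide (its y). Origin: on the bench, under the middle of its front edge; z up. Its front faces its own -x: carriers slide out that way; +y is called left, -y right. Flat dark steel deck 80 mm above the bench. A grey scanner head at the rear (x 320 to 370 mm) stands 155 mm tall.
- console (a point): Middle of the top of the white key console between the two lanes, 105 mm above the bench; it is 88 mm wide (dock y -44 to +44) and runs from dock x = 40 to 340 mm. It carries the pause key, the two release keys and a blank display. The lane locks are electric and inside: nothing is felt or seen to move in the lanes when keys are pressed.
- lane_left (a point): Middle of the left lane's front edge, on the deck's surface (80 mm above the bench), at dock y = +93 mm. The lane runs along dock x, 98 mm wide, open above, between the console and a 10 mm high outer rail. Nothing holds a carrier down.
- lane_right (a point): The same point of the right lane, at dock y = -93 mm.
- dock_edge (a point): Middle of the deck's front edge, at the deck's surface (80 mm above the bench); the edge runs along this point's y, and its -x points outward. Carriers slide out across it.
- pause_key_top (a point): Centre of the top of the pause key: white rectangle, 26 mm (dock x) x 56 mm (dock y), on the middle line of the console, nearest the front, at dock x = 80 mm, y = 0; its top is 119 mm above the bench.
- pause_key (a joint): Pause key, 0 up, 0.005 (m) fully down; springs back; 1.2 N starts it, about 4.2 N holds it fully down. It counts as pressed below 3 mm of travel and as up again within 1.5 mm.
- release_left_top (a point): Centre of the top of the left lane's release key: white, round, 30 mm diameter, at dock x = 150 mm, y = +24 mm; its top is 119 mm above the bench. The two release keys stand side by side, 48 mm apart, behind the pause key.
- release_left (a joint): Left lane's release key, values and spring as the pause key.
- release_right_top (a point): Centre of the top of the right lane's release key, the same, at dock x = 150 mm, y = -24 mm.
- release_right (a joint): Right lane's release key, values and spring as the pause key.
- carrier: The carrier that holds the tube rack, in either lane, its outer end already 30 to 70 mm out over the front edge. Loose aluminium board 330 (x) x 90 (y) x 6 mm, 0.4 to 0.6 kg, 4 mm of play to each side. Origin: centre of its underside; z up; outward is its -x. Black grip on the outer end; nests for racks, with 5 mm high rails, centred at x = -54 mm (holds the rack) and +99 mm (empty).
- carrier_line (a point): Middle of the engraved dark line, 3 mm wide, that runs across the board's top face between the nests (6 mm above the underside, carrier x = +25 mm): 190 mm from the outer end, 173 mm inward (+x) of the grip's centre. The line lies over the edge when its x in dock_edge's frame is 0.
- carrier_grip (a point): Centre of the top face of the carrier's black grip: an upright block, 18 mm thick along the board (x), 40 mm wide across (y), 50 mm tall above the board, so its top is 136 mm above the bench. Free space: 35 mm along the board between it and the rack, and open to both sides above the board.
- tube_rack: Blue rack, 100 mm (x) x 72 mm (y), of 24 capped tubes, 49 mm tall, about 0.2 kg, standing loose in the carrier's outer nest with about 1.5 mm of play. Origin: centre of its underside, on the top of the board; axes as the carrier's.
- empty_carrier: A second, identical carrier without a rack, in the other lane, its outer end also 30 to 70 mm out. Same frame and sizes as the first. To be left alone.
- reagent_bottle: Bystander: amber bottle, 68 mm diameter, 140 mm tall. Origin: centre of its underside.
- sample_jar: Bystander: glass jar with red lid, 72 mm diameter, 100 mm tall. Origin: centre of its underside.
- vortexer: Bystander: round blue tube mixer with a rubber cup, 110 mm diameter, 84 mm tall. Origin: centre of its underside.

How it is judged:
On the way, in this order (a step that is already met when the one before it is completed fails the run):
1. the pause key is pressed, alone (x of carrier_line in the frame of dock_edge above 0.11 m and value of joint pause_key above 0.003 m and value of joint each of release_left, release_right below 0.0015 m), for 0.05 s.
2. the pause key is up again and the release key of the loaded carrier's lane is pressed, alone (x of carrier_line in the frame of dock_edge above 0.11 m and value of joint pause_key below 0.0015 m and ((y of carrier in the frame of dock above 0 m and value of joint release_left above 0.003 m and value of joint release_right below 0.0015 m) or (y of carrier in the frame of dock below 0 m and value of joint release_right above 0.003 m and value of joint release_left below 0.0015 m))), for 0.05 s.
3. the loaded carrier is slid out to within 20 mm of its line, level (x of carrier_line in the frame of dock_edge below 0.02 m and angle between carrier's own z axis and vertical below 0.08 rad), for 0.1 s.
At the end, for the whole second after the job is handed in: The carrier's line is within 6 mm of the dock's front edge; the carrier is at rest, within 0.05 rad of level, held by the fingers (over 1 N), inner part resting on the deck; rack in its nest; empty carrier moved under 10 mm, bystanders under 20 mm; all keys up (x of carrier_line in the frame of dock_edge between -0.006 and 0.006 m and contact force between the fingers and carrier above 1 N and angle between carrier's own z axis and vertical below 0.05 rad and contact force between carrier and dock above 0.3 N and x of tube_rack in the frame of carrier between -0.06 and -0.048 m and y of tube_rack in the frame of carrier between -0.006 and 0.006 m and z of tube_rack in the frame of carrier between 0.002 and 0.01 m and linear speed of carrier below 0.01 m/s and distance of empty_carrier from where it was at the start of the episode below 0.01 m and value of joint each of pause_key, release_left, release_right below 0.0015 m and distance of each of reagent_bottle, sample_jar, vortexer from where it was at the start of the episode below 0.02 m); the arm keeps its last pose, push and grip.
It fails at once if the other lane's release key is pressed, or two keys at once ((y of carrier in the frame of dock above 0 m and value of joint release_right above 0.003 m) or (y of carrier in the frame of dock below 0 m and value of joint release_left above 0.003 m) or (value of joint pause_key above 0.003 m and value of joint any of release_left, release_right above 0.003 m)).
It fails at once if the carrier is tipped (more than 0.15 rad) or lifted more than 30 mm off the deck (angle between carrier's own z axis and vertical above 0.15 rad or z of carrier_line in the frame of dock_edge above 0.036 m).
It fails at once if the rack leaves its nest (not (x of tube_rack in the frame of carrier between -0.06 and -0.048 m and y of tube_rack in the frame of carrier between -0.006 and 0.006 m and z of tube_rack in the frame of carrier between 0.002 and 0.01 m)).
It fails at once if the empty carrier is dragged more than 15 mm (distance of empty_carrier from where it was at the start of the episode above 0.015 m).
It fails at once if a bystander is knocked more than 30 mm (distance of any of reagent_bottle, sample_jar, vortexer from where it was at the start of the episode above 0.03 m).
It also fails if it takes over 51 s, if anything falls off the work surface, if the arm or the gripper's body presses on something with over 40 N, if the wrist force passes 120 N, or if a joint passes its speed limit or range.

## Robot

A 6-joint arm with a two-finger parallel gripper is mounted at the origin on the work surface. World frame = base frame: x ahead of the robot, y to its left, z up, the work surface at z = 0. Lengths are in m, angles in rad, forces in N, time in s.
With the tool pointing down it reaches from about 0.275 to 0.725 m from the base axis. Payload 15.9 kg.
Tool frame: the origin (TCP) lies at the very end of the fingers, on their centre line; the grasp point (between the pads) lies 19 mm behind it; z points along the fingers, y is the direction in which the jaws open and shut (so a half turn about z gives the same grasp; the last joint's range is limited). The gripper opens to 85 mm and grips with 20 to 120 N. Pads are 22 mm wide; open, the fingers measure 114 mm over their backs; the gripper's body (76 mm by 85 mm) begins 54 mm behind the grasp point. The pads swing forward as they close: fully open they stand 13 mm farther back than shut.
Start: joints at [1.259, 0.213, -0.034, 1.323, 0, 1.571], TCP at [0.153, 0.476, 0.231] pointing down, gripper open.
Joint ranges: [-2.98, 2.98], [-0.74, 1.72], [-1.14, 1.35], [-2.1, 2.04], [-1.57, 1.44], [-3.14, 3.14]. Speed limits (rad/s): [1.89, 1.89, 2.39, 2.57, 3.14, 3.14].

## Interface

Orientations are given as a unit quaternion [x, y, z, w].
In Python, from rig import env gives the robot as it stands. The module is installed in compiled form; this text tells all that it offers.
- The arm moves only by the shell command python3 -m crank 'ROWS' [FORCE]. ROWS is JSON, a list of rows, each an object with "angular": the turn, a rotation vector about the tool's x, y, z in rad, a list of three; "xyz": the shift along the tool's x, y, z in mm, a list of three; "gripper": the opening, from -1 (shut) to 1 (fully open), so that 0 is half open. A call has 1 to 20 rows; each row is the pose to reach, as a shift and turn from the pose commanded when the call began, along the tool's axes at that moment; what a row does not reach only later rows make up. A row lasts 1/12 s, in which the tool goes at most 41.7 mm and 7.16 degrees, less where a joint would pass 70% of its speed; a pose out of reach is approached as far as the arm can. A call with a gripper value outside its range is refused whole. The fingers move at their own pace and stop on an object; FORCE is the grip in N (left out, the last holds). Time passes only in rows, so rows that repeat a pose let the fingers close. It gives the time, the measured TCP pose, the force and the opening at its end, in the units of the state.
- env.sense(): the state, without advancing time (a new reading comes with each control period).
- env.read_camera(name): name is "scene" or "top"; returns the picture (420x560x3 uint8, blue, green, red); there is no depth.
- env.camera_params(name): a dict with "fx", "fy", "cx", "cy" (pixels), "R" (3x3) and "t" (3): a world point X has camera coordinates R X + t. Camera axes: x right, y down, z forward; pixel columns grow to the right and rows downward; lengths in m; the calibration is good to about 2 mm. A picture is of the moment at which its call begins. camera_params takes no time and is no camera call.
- env.sign_off(): hands the job in, once; it reports no verdict.
The state is a dict: "clock": time; "q": joint angles; "joint_vel": joint speeds; "effort": joint torques, N m; "eef_pos": TCP position; "tool_rot": TCP orientation; "contact_force": force on the tool from outside, world axes, zero at the start; "wrist_torque": the same for the moment, N m; "finger_gap": opening from 0.0 (shut) to 1.0 (fully open).
Only numpy, scipy, OpenCV 4.12 (cv2) and the standard library are available. Lean on these libraries where they do the work, as an engineer would, in place of code of your own. Each camera call takes 0.05 s, during which the arm holds its last target.

## Working session

There is one attempt and no reset: what is moved stays moved. The work goes in short steps, Python scripts to look and compute and a shell command to move; the robot and the scene stay as the last step left them, time stands still between calls to the robot, and variables do not carry over. Pictures are saved under pics/ and viewed, and the job is handed in when it is done.

```bash
mkdir -p pics; python3 - <<'E'
from rig import env
import cv2
s=env.sense();print({k:(s[k]) for k in s})
for n in("scene","top"):
    cv2.imwrite(f"pics/{n}0.png",env.read_camera(n));print(n,env.camera_params(n))
E
```

```text
{'clock': 0.0, 'q': array([ 1.25898973e+00,  2.13372851e-01, -3.50660206e-02,  1.32347509e+00,
       -9.94829374e-06,  1.57080265e+00]), 'joint_vel': array([ 0.00060468, -0.00220076, -0.00086352,  0.0012683 , -0.00185782,
        0.00012988]), 'effort': array([ 8.86127556e-03, -6.86158133e+01,  4.87118089e+01,  1.74140325e-02,
        4.49393910e-04,  2.70105585e-05]), 'eef_pos': array([0.1532899 , 0.47557181, 0.23080506]), 'tool_rot': array([ 1.55275600e-01,  9.87871032e-01, -5.52810582e-04, -8.18531121e-05]), 'contact_force': array([-0.56881396, -0.23801286,  0.34327326]), 'wrist_torque': array([0.04163947, 0.02929312, 0.00281914]), 'finger_gap': 1.0017520093958594}
scene {'fx': 523.9673502964633, 'fy': 523.9673502964633, 'cx': 279.2728230651324, 'cy': 201.16921107109678, 'R': array([[ 0.18165597,  0.98334121, -0.006416  ],
       [ 0.54745131, -0.10654822, -0.83002683],
       [-0.81688321,  0.14726688, -0.55768655]]), 't': array([-0.04833783, -0.19294335,  1.83871155])}
top {'fx': 444.97115246351825, 'fy': 444.97115246351825, 'cx': 278.5410070979415, 'cy': 211.3352688385369, 'R': array([[-0.02565806, -0.99941286, -0.0227069 ],
       [-0.99748403,  0.02709691, -0.06550858],
       [ 0.0660854 ,  0.02096895, -0.99759362]]), 't': array([-0.02645401,  0.52403165,  1.15327208])}
```

View pics/scene0.png

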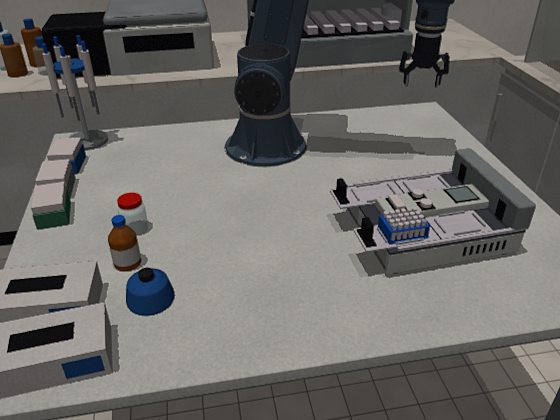

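View pics/top0.png

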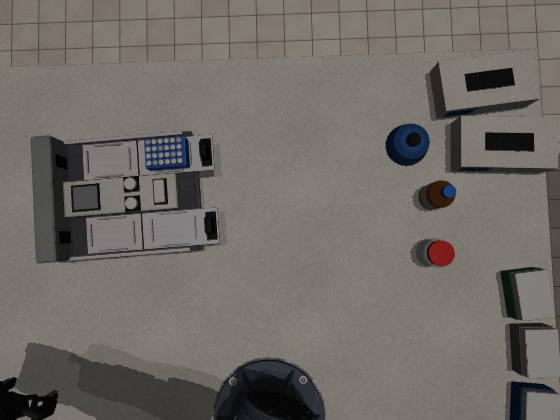

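The top picture shows the rack's carrier in the lane nearer the picture's top (grip at about (206,152)), the empty carrier below it (grip at about (211,224)). The dock's front faces right, so the loaded lane should be the right one. Enlarging to measure.

```bash
python3 - <<'E'
import cv2
a=cv2.imread("pics/top0.png")
c=a[125:270,25:225];cv2.imwrite("pics/c1.png",cv2.resize(c,None,fx=4,fy=4,interpolation=cv2.INTER_CUBIC))
c=a[125:225,110:225];cv2.imwrite("pics/c2.png",cv2.resize(c,None,fx=6,fy=6,interpolation=cv2.INTER_CUBIC))
E
```

```text
(no output)
```

View pics/c1.png

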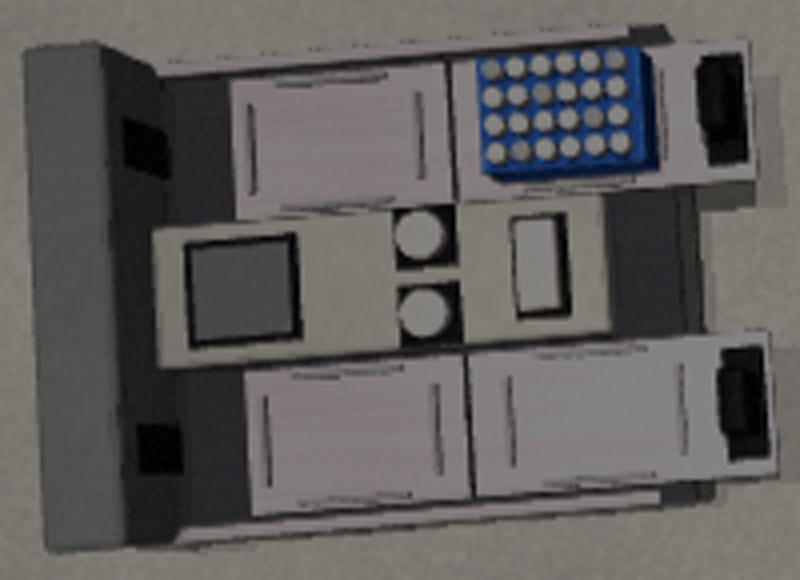

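View pics/c2.png

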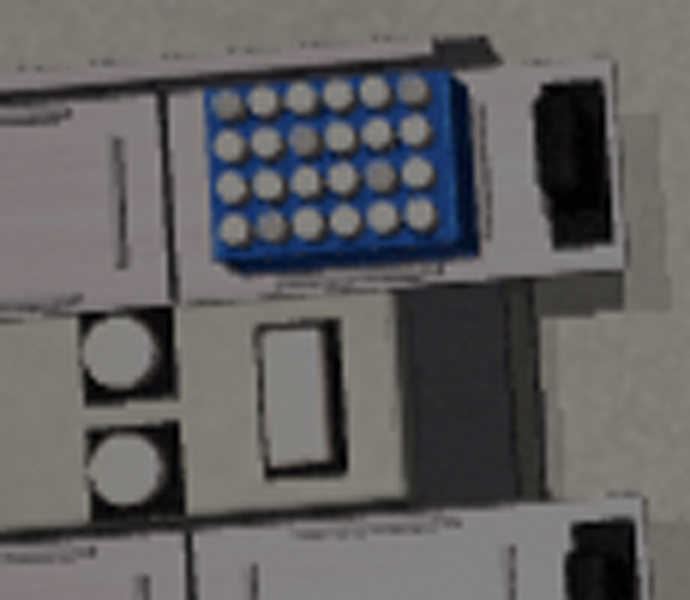

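```bash
cat >h.py <<'E'
import numpy as np
from rig import env
P=env.camera_params("top")
def ray(px,z,P=P):
    d=P['R'].T@np.array([(px[0]-P['cx'])/P['fx'],(px[1]-P['cy'])/P['fy'],1]);o=-P['R'].T@P['t']
    return (o+d*(z-o[2])/d[2])[:2]
def proj(X,P=P):
    c=P['R']@np.array(X)+P['t'];return np.array([c[0]/c[2]*P['fx']+P['cx'],c[1]/c[2]*P['fy']+P['cy']])
c1=lambda u,v:((u+.5)/4-.5+25,(v+.5)/4-.5+125)
c2=lambda u,v:((u+.5)/6-.5+110,(v+.5)/6-.5+125)
E
python3 - <<'E'
from h import *
from scipy.optimize import least_squares
pts=[(c1(420,236),.119,150,-24),(c1(424,312),.119,150,24),(c1(537,264),.119,80,0),(c2(119,353),.119,150,-24),(c2(125,470),.119,150,24),(c2(296,395),.119,80,0),
(c1(152,230),.105,340,-44),(c1(160,367),.105,340,44),(c1(603,196),.105,40,-44),(c1(609,330),.105,40,44)]
W=np.array([ray(p,z) for p,z,_,_ in pts]);D=np.array([[x,y] for *_,x,y in pts])/1e3
def T(v,d):
    c,s=np.cos(v[2]),np.sin(v[2]);return v[:2]+np.atleast_2d(d)@np.array([[c,s],[-s,c]])
r=least_squares(lambda v:(T(v,D)-W).ravel(),[.5,.2,1.5],loss='soft_l1',f_scale=.002)
v=r.x;print(v,(r.fun.reshape(-1,2)*1e3).round(1)); np.save('dock.npy',v)
inv=lambda w:(w-v[:2])@np.array([[np.cos(v[2]),-np.sin(v[2])],[np.sin(v[2]),np.cos(v[2])]])
for n,p,z in [("edge",c2(508,285),.08),("edge",c2(518,495),.08),("line",c2(160,95),.086),("line",c2(174,300),.086),("outer",c2(612,62),.086),("outer",c2(624,268),.086),("out_e",c1(766,330),.086),("out_e",c1(777,478),.086),
 ("gripbase",c2(604,82),.086),("gripbase",c2(609,245),.086),("griptop",c2(537,95),.136),("griptop",c2(545,195),.136),("griptop",c2(577,85),.136),("griptop",c2(577,205),.136)]:
    w=ray(p,z);print(n,w.round(4),(inv(w)*1e3).round(1))
E
```

```text
[0.57818987 0.1661767  1.62063084] [[ 1.1 -0.2]
 [-0.5 -0.3]
 [-0.3  0. ]
 [ 0.6 -0.7]
 [ 0.2 -0.8]
 [-0.8  0.1]
 [ 1.1 18.9]
 [-1.9 20. ]
 [ 3.1 -0.7]
 [-2.1 -2.3]]
edge [0.6235 0.1676] [ -0.8 -45.4]
edge [0.5352 0.1646] [ 0.6 43. ]
line [0.7073 0.312 ] [ 139.2 -136.2]
line [0.6203 0.3065] [138.1 -49.1]
outer [0.7154 0.1214] [ -51.5 -134.8]
outer [0.6283 0.1178] [-50.8 -47.6]
out_e [0.5333 0.113 ] [-50.9  47.5]
out_e [0.4414 0.1077] [-51.6 139.5]
gripbase [0.707  0.1249] [ -47.6 -126.6]
gripbase [0.6381 0.1239] [-45.2 -57.8]
griptop [0.6907 0.1432] [ -28.5 -111.2]
griptop [0.6502 0.1406] [-29.2 -70.7]
griptop [0.6942 0.1271] [ -44.8 -113.9]
griptop [0.6458 0.1278] [-41.7 -65.6]
```

```bash
cat >>h.py <<'E'
from scipy.spatial.transform import Rotation as Ro
try: v=np.load('dock.npy')
except Exception: pass
xd=np.array([np.cos(v[2]),np.sin(v[2]),0]);yd=np.array([-xd[1],xd[0],0])
def dw(x,y,z): return np.array([v[0],v[1],0])+xd*x/1e3+yd*y/1e3+np.array([0,0,z/1e3])
Rg=Ro.from_matrix(np.column_stack([np.cross(-yd,[0,0,-1]),-yd,[0,0,-1]]))
def plan(x,y,z):
    s=env.sense();R=Ro.from_quat(s['tool_rot']);w=dw(x,y,z)
    print("target",w.round(4),"xyz",(R.inv().apply(w-s['eef_pos'])*1e3).round(1),"ang",(R.inv()*Rg).as_rotvec().round(4))
def stat():
    s=env.sense();w=s['eef_pos'];d=w-np.array([v[0],v[1],0])
    print("t",round(s['clock'],2),"dock",(np.array([d@xd,d@yd,w[2]])*1e3).round(1),"F",s['contact_force'].round(1),"gap",round(s['finger_gap'],3),"tilterr",(Ro.from_quat(s['tool_rot']).inv()*Rg).as_rotvec().round(4))
E
python3 -c "
from h import *
plan(80,0,150)"
```

```text
target [0.5742 0.2461 0.15  ] xyz [-471.   -89.3   81. ] ang [-8.0000e-04  6.0000e-04  1.2091e+00]
```

```bash
R='{"angular":[-0.001,0.001,1.209],"xyz":[-471,-89,50],"gripper":-1}'; true
python3 -m crank '[{"angular":[-0.001,0.001,1.209],"xyz":[-471,-89,50],"gripper":-1},{"angular":[-0.001,0.001,1.209],"xyz":[-471,-89,50],"gripper":-1},{"angular":[-0.001,0.001,1.209],"xyz":[-471,-89,50],"gripper":-1},{"angular":[-0.001,0.001,1.209],"xyz":[-471,-89,50],"gripper":-1},{"angular":[-0.001,0.001,1.209],"xyz":[-471,-89,50],"gripper":-1},{"angular":[-0.001,0.001,1.209],"xyz":[-471,-89,50],"gripper":-1},{"angular":[-0.001,0.001,1.209],"xyz":[-471,-89,50],"gripper":-1},{"angular":[-0.001,0.001,1.209],"xyz":[-471,-89,50],"gripper":-1},{"angular":[-0.001,0.001,1.209],"xyz":[-471,-89,50],"gripper":-1},{"angular":[-0.001,0.001,1.209],"xyz":[-471,-89,50],"gripper":-1},{"angular":[-0.001,0.001,1.209],"xyz":[-471,-89,50],"gripper":-1},{"angular":[-0.001,0.001,1.209],"xyz":[-471,-89,50],"gripper":-1},{"angular":[-0.001,0.001,1.209],"xyz":[-471,-89,50],"gripper":-1},{"angular":[-0.001,0.001,1.209],"xyz":[-471,-89,50],"gripper":-1},{"angular":[-0.001,0.001,1.209],"xyz":[-471,-89,50],"gripper":-1},{"angular":[-0.001,0.001,1.209],"xyz":[-471,-89,50],"gripper":-1},{"angular":[-0.001,0.001,1.209],"xyz":[-471,-89,50],"gripper":-1},{"angular":[-0.001,0.001,1.209],"xyz":[-471,-89,50],"gripper":-1}]'
python3 -c "
from h import *
stat();plan(80,0,150)"
```

```text
clock: 1.6
eef_pos: [0.5738, 0.2473, 0.1817]
tool_rot: [0.689, 0.725, 0.001, -0.0]
contact_force: [0.6, -0.0, -0.4]
finger_gap: 0.002
t 1.6 dock [ 81.3   0.3 181.7] F [ 0.6 -0.  -0.4] gap 0.002 tilterr [ 0.0006 -0.0015  0.0013]
target [0.5742 0.2461 0.15  ] xyz [-1.3  0.3 31.7] ang [ 0.0006 -0.0015  0.0013]
```

```bash
python3 -m crank '[{"angular":[0,0,0],"xyz":[-1,0,30],"gripper":-1},{"angular":[0,0,0],"xyz":[-1,0,55],"gripper":-1},{"angular":[0,0,0],"xyz":[-1,0,60],"gripper":-1},{"angular":[0,0,0],"xyz":[-1,0,64],"gripper":-1},{"angular":[0,0,0],"xyz":[-1,0,67],"gripper":-1},{"angular":[0,0,0],"xyz":[-1,0,67],"gripper":-1},{"angular":[0,0,0],"xyz":[-1,0,67],"gripper":-1}]'
python3 -c "
from h import *
stat()
import cv2;cv2.imwrite('pics/press1.png',env.read_camera('scene'))"
```

```text
clock: 2.18
eef_pos: [0.5749, 0.2461, 0.1156]
tool_rot: [0.689, 0.725, 0.001, -0.0]
contact_force: [-1.5, -0.0, 3.9]
finger_gap: 0.003
t 2.18 dock [ 80.   -0.7 115.6] F [-1.5 -0.   3.9] gap 0.003 tilterr [ 0.0017 -0.002   0.0003]
```

```bash
python3 -m crank '[{"angular":[0,0,0],"xyz":[0,0,1],"gripper":-1},{"angular":[0,0,0],"xyz":[0,0,1.5],"gripper":-1},{"angular":[0,0,0],"xyz":[0,0,1.5],"gripper":-1},{"angular":[0,0,0],"xyz":[0,0,1.5],"gripper":-1}]'
python3 -c "
from h import *
stat()"
```

```text
clock: 2.57
eef_pos: [0.575, 0.2461, 0.1139]
tool_rot: [0.689, 0.725, 0.001, -0.0]
contact_force: [-2.8, 0.3, 11.3]
finger_gap: 0.0
t 2.57 dock [ 80.   -0.8 113.9] F [-2.8  0.3 11.3] gap 0.0 tilterr [ 0.0019 -0.0021  0.0002]
```

```bash
python3 -m crank '[{"angular":[0,0,0],"xyz":[0,0,-20],"gripper":-1},{"angular":[0,0,0],"xyz":[0,0,-35],"gripper":-1},{"angular":[0,0,0],"xyz":[0,0,-35],"gripper":-1},{"angular":[0,0,0],"xyz":[0,0,-35],"gripper":-1}]'
python3 -c "
from h import *
stat();plan(150,-24,145)"
```

```text
clock: 2.9
eef_pos: [0.5751, 0.2459, 0.1485]
tool_rot: [0.689, 0.725, 0.001, 0.0]
contact_force: [-0.3, -0.1, -0.6]
finger_gap: 0.0
t 2.9 dock [ 79.8  -0.9 148.5] F [-0.3 -0.1 -0.6] gap 0.0 tilterr [ 0.002  -0.0018  0.    ]
target [0.5947 0.3172 0.145 ] xyz [70.2 23.1  3.6] ang [ 0.002  -0.0018  0.    ]
```

```bash
python3 -m crank '[{"angular":[0.002,-0.002,0],"xyz":[35,12,0],"gripper":-1},{"angular":[0.002,-0.002,0],"xyz":[70,23,0],"gripper":-1},{"angular":[0.002,-0.002,0],"xyz":[70,23,0],"gripper":-1},{"angular":[0.002,-0.002,0],"xyz":[70,23,3],"gripper":-1},{"angular":[0.002,-0.002,0],"xyz":[70,23,3],"gripper":-1}]'
python3 -c "
from h import *
stat();plan(150,-24,114.2)
import cv2
for n in('scene','top'):
  a=env.read_camera(n); c=a[130:270,300:540] if n=='scene' else a[100:260,30:230]
  cv2.imwrite(f'pics/rel_{n}.png',cv2.resize(c,None,fx=3,fy=3,interpolation=2))"
```

```text
clock: 3.32
eef_pos: [0.5934, 0.3164, 0.1432]
tool_rot: [0.689, 0.725, -0.002, -0.001]
contact_force: [0.2, 0.1, 0.2]
finger_gap: -0.001
t 3.32 dock [149.3 -22.6 143.2] F [0.2 0.1 0.2] gap -0.001 tilterr [-0.0035  0.0018  0.0005]
target [0.5947 0.3172 0.1142] xyz [ 0.8  1.5 29. ] ang [-0.0035  0.0018  0.0005]
```

View pics/rel_scene.png

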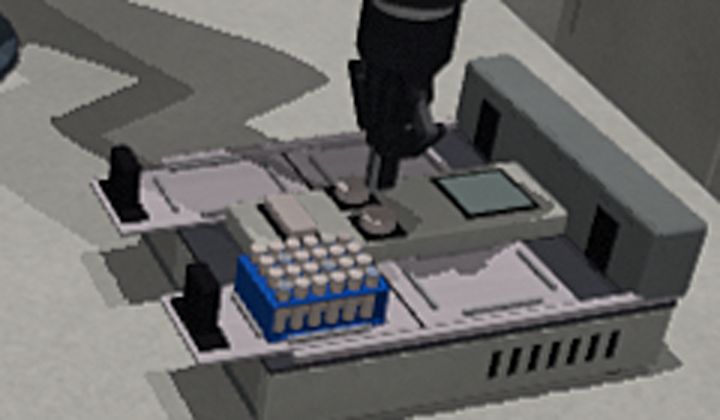

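View pics/rel_top.png

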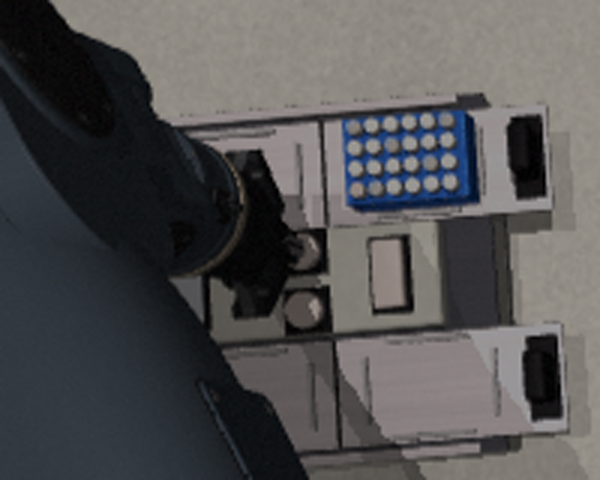

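The scene crop shows the finger tip near (385,187), above and to the upper right of the near release key at (378,220). That key is on the rack's side. I'll check this against the projection.

```bash
python3 -c "
from h import *
S=env.camera_params('scene')
f=lambda X:((proj(X,S)-[300,130])*3).round(0)
print(f(env.sense()['eef_pos']),f(dw(150,-24,119)),f(dw(150,24,119)),f(dw(-34.5,-92,136)))
g=lambda X:((proj(X)-[30,100])*3).round(0)
print(g(env.sense()['eef_pos']),g(dw(150,-24,119)))"

```

```text
[377. 188.] [375. 214.] [350. 184.] [201. 274.]
[289. 247.] [299. 250.]
```

```bash
python3 -m crank '[{"angular":[-0.003,0.002,0],"xyz":[1,1.5,15],"gripper":-1},{"angular":[-0.003,0.002,0],"xyz":[1,1.5,21],"gripper":-1},{"angular":[-0.003,0.002,0],"xyz":[1,1.5,25],"gripper":-1},{"angular":[-0.003,0.002,0],"xyz":[1,1.5,28],"gripper":-1},{"angular":[-0.003,0.002,0],"xyz":[1,1.5,30],"gripper":-1},{"angular":[-0.003,0.002,0],"xyz":[1,1.5,30],"gripper":-1},{"angular":[-0.003,0.002,0],"xyz":[1,1.5,30],"gripper":-1}]'
python3 -c "
from h import *
stat()"
```

```text
clock: 4.0
eef_pos: [0.5954, 0.3177, 0.1154]
tool_rot: [0.689, 0.724, 0.001, 0.0]
contact_force: [-1.5, -1.9, 3.7]
finger_gap: -0.003
t 4.0 dock [150.5 -24.8 115.4] F [-1.5 -1.9  3.7] gap -0.003 tilterr [ 0.0016 -0.0013 -0.    ]
```

```bash
python3 -m crank '[{"angular":[0,0,0],"xyz":[0,0,1],"gripper":-1},{"angular":[0,0,0],"xyz":[0,0,1.5],"gripper":-1},{"angular":[0,0,0],"xyz":[0,0,1.5],"gripper":-1},{"angular":[0,0,0],"xyz":[0,0,1.5],"gripper":-1}]'
python3 -c "
from h import *
stat()"
python3 -m crank '[{"angular":[0,0,0],"xyz":[0,0,-30],"gripper":-1},{"angular":[0,0,0],"xyz":[0,0,-70],"gripper":-1},{"angular":[0,0,0],"xyz":[0,0,-85],"gripper":-1},{"angular":[0,0,0],"xyz":[0,0,-85],"gripper":-1}]'
python3 -c "
from h import *
stat();plan(-34.4,-92,185)"
```

```text
clock: 4.33
eef_pos: [0.5955, 0.3179, 0.114]
tool_rot: [0.689, 0.725, 0.001, 0.0]
contact_force: [-1.4, -2.9, 6.8]
finger_gap: -0.005
t 4.33 dock [150.7 -24.9 114. ] F [-1.4 -2.9  6.8] gap -0.005 tilterr [ 0.0021 -0.0015  0.0002]
clock: 4.67
eef_pos: [0.5968, 0.3188, 0.203]
tool_rot: [0.689, 0.725, 0.004, 0.001]
contact_force: [0.5, 0.2, -0.3]
finger_gap: 0.001
t 4.67 dock [151.5 -26.1 203. ] F [ 0.5  0.2 -0.3] gap 0.001 tilterr [ 0.0072 -0.0044  0.0003]
target [0.6718 0.1364 0.185 ] xyz [-186.    65.7   17.7] ang [ 0.0072 -0.0044  0.0003]
```

```bash
python3 -m crank '[{"angular":[0.001,-0.001,0],"xyz":[-40,14,0],"gripper":-1},{"angular":[0.001,-0.001,0],"xyz":[-80,28,0],"gripper":-1},{"angular":[0.001,-0.001,0],"xyz":[-120,42,5],"gripper":1},{"angular":[0.001,-0.001,0],"xyz":[-160,56,10],"gripper":1},{"angular":[0.001,-0.001,0],"xyz":[-185,65,16],"gripper":1},{"angular":[0.001,-0.001,0],"xyz":[-185,65,16],"gripper":1},{"angular":[0.001,-0.001,0],"xyz":[-185,65,16],"gripper":1},{"angular":[0.001,-0.001,0],"xyz":[-185,65,16],"gripper":1},{"angular":[0.001,-0.001,0],"xyz":[-185,65,16],"gripper":1}]'
python3 -c "
from h import *
stat();plan(-34.4,-92,93)
import cv2
for n in('scene','top'):
  a=env.read_camera(n); c=a[100:240,270:470] if n=='scene' else a[100:220,100:250]
  cv2.imwrite(f'pics/grip_{n}.png',cv2.resize(c,None,fx=4,fy=4,interpolation=2))"
```

```text
clock: 5.42
eef_pos: [0.6691, 0.1374, 0.1822]
tool_rot: [0.689, 0.725, 0.0, -0.0]
contact_force: [-0.8, 0.6, 0.5]
finger_gap: 0.973
t 5.42 dock [-33.2 -89.4 182.2] F [-0.8  0.6  0.5] gap 0.973 tilterr [ 0.0003 -0.0006  0.0014]
target [0.6718 0.1364 0.093 ] xyz [-1.2  2.6 89.2] ang [ 0.0003 -0.0006  0.0014]
```

View pics/grip_scene.png

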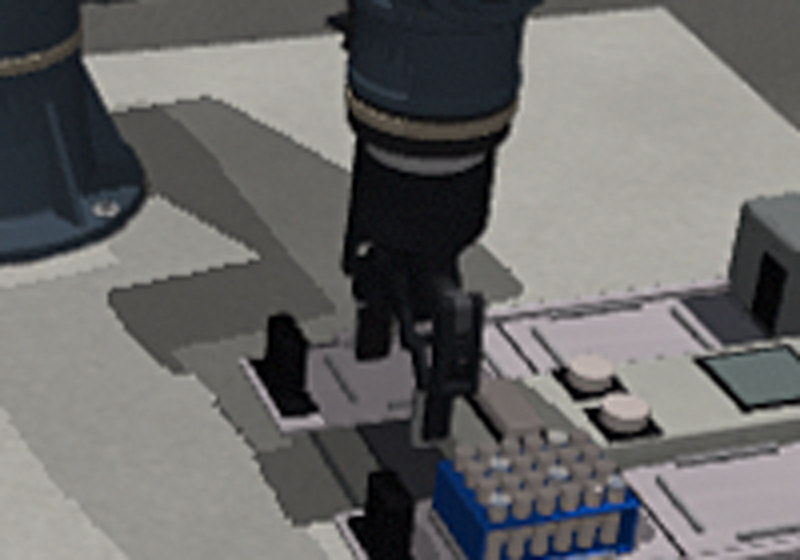

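View pics/grip_top.png

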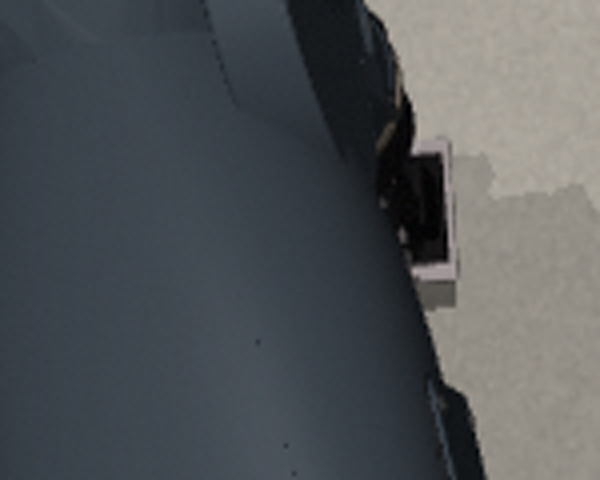

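```bash
python3 -m crank '[{"angular":[0,0,0.001],"xyz":[-1,2.5,25],"gripper":1},{"angular":[0,0,0.001],"xyz":[-1,2.5,45],"gripper":1},{"angular":[0,0,0.001],"xyz":[-1,2.5,65],"gripper":1},{"angular":[0,0,0.001],"xyz":[-1,2.5,80],"gripper":1},{"angular":[0,0,0.001],"xyz":[-1,2.5,87],"gripper":1},{"angular":[0,0,0.001],"xyz":[-1,2.5,87],"gripper":1},{"angular":[0,0,0.001],"xyz":[-1,2.5,87],"gripper":1}]'
python3 -c "
from h import *
stat();plan(-34.4,-92,95)
import cv2
for n in('scene',):
  a=env.read_camera(n); c=a[150:290,290:490]
  cv2.imwrite(f'pics/grip2_{n}.png',cv2.resize(c,None,fx=4,fy=4,interpolation=2))"
```

```text
clock: 6.1
eef_pos: [0.672, 0.1359, 0.0959]
tool_rot: [0.689, 0.724, 0.0, 0.0]
contact_force: [0.8, -0.5, 0.5]
finger_gap: 0.999
t 6.1 dock [-34.9 -92.2  95.9] F [ 0.8 -0.5  0.5] gap 0.999 tilterr [ 0.0006 -0.0004 -0.0002]
target [0.6718 0.1364 0.095 ] xyz [ 0.5 -0.2  0.9] ang [ 0.0006 -0.0004 -0.0002]
```

View pics/grip2_scene.png

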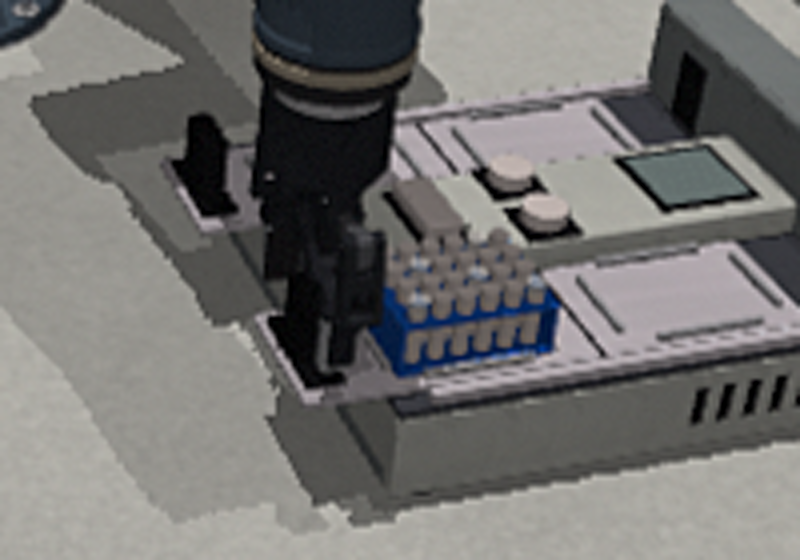

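The fingers stand on both sides of the grip: the near one is at (350,320), beside the grip at (310,310), and clear of the rack. Next I close with moderate force.

```bash
python3 -m crank '[{"angular":[0,0,0],"xyz":[0,0,0],"gripper":0.3},{"angular":[0,0,0],"xyz":[0,0,0],"gripper":0.1},{"angular":[0,0,0],"xyz":[0,0,0],"gripper":-0.1},{"angular":[0,0,0],"xyz":[0,0,0],"gripper":-0.3},{"angular":[0,0,0],"xyz":[0,0,0],"gripper":-1},{"angular":[0,0,0],"xyz":[0,0,0],"gripper":-1},{"angular":[0,0,0],"xyz":[0,0,0],"gripper":-1},{"angular":[0,0,0],"xyz":[0,0,0],"gripper":-1}]' 40
python3 -c "
from h import *
stat()"
```

```text
clock: 6.82
eef_pos: [0.6723, 0.1354, 0.0959]
tool_rot: [0.69, 0.724, 0.001, 0.0]
contact_force: [0.5, 0.9, 6.0]
finger_gap: 0.46
t 6.82 dock [-35.4 -92.5  95.9] F [0.5 0.9 6. ] gap 0.46 tilterr [ 0.0014 -0.0005 -0.0008]
```

```bash
python3 -m crank '[{"angular":[0,0,0],"xyz":[0,0,-0.5],"gripper":-1},{"angular":[0,0,0],"xyz":[0,0,-1],"gripper":-1},{"angular":[0,0,0],"xyz":[0,0,-1],"gripper":-1},{"angular":[0,0,0],"xyz":[0,0,-1],"gripper":-1}]'
python3 -c "
from h import *
stat()"
```

```text
clock: 7.15
eef_pos: [0.6718, 0.1353, 0.0959]
tool_rot: [0.69, 0.724, 0.0, -0.0]
contact_force: [1.1, 1.3, -3.7]
finger_gap: 0.463
t 7.15 dock [-35.5 -92.   95.9] F [ 1.1  1.3 -3.7] gap 0.463 tilterr [-0.0002 -0.0002 -0.001 ]
```

```bash
python3 -m crank '[{"angular":[0,0,0],"xyz":[-1,0,0],"gripper":-1},{"angular":[0,0,0],"xyz":[-3,0,0],"gripper":-1},{"angular":[0,0,0],"xyz":[-6,0,0],"gripper":-1},{"angular":[0,0,0],"xyz":[-10,0,0],"gripper":-1},{"angular":[0,0,0],"xyz":[-14,0,0],"gripper":-1},{"angular":[0,0,0],"xyz":[-18,0,0],"gripper":-1},{"angular":[0,0,0],"xyz":[-22,0,0],"gripper":-1},{"angular":[0,0,0],"xyz":[-26,0,0],"gripper":-1},{"angular":[0,0,0],"xyz":[-30,0,0],"gripper":-1},{"angular":[0,0,0],"xyz":[-33,0,0],"gripper":-1},{"angular":[0,0,0],"xyz":[-35,0,0],"gripper":-1},{"angular":[0,0,0],"xyz":[-35,0,0],"gripper":-1}]'
python3 -c "
from h import *
stat()
import cv2
for n in('scene',):
  a=env.read_camera(n); c=a[130:290,280:480]
  cv2.imwrite(f'pics/sl1_{n}.png',cv2.resize(c,None,fx=3.5,fy=3.5,interpolation=2))"
```

```text
clock: 8.15
eef_pos: [0.6737, 0.0998, 0.0962]
tool_rot: [0.69, 0.724, 0.0, 0.0]
contact_force: [0.0, -2.9, -4.9]
finger_gap: 0.461
t 8.15 dock [-71.1 -92.1  96.2] F [ 0.  -2.9 -4.9] gap 0.461 tilterr [ 0.0002  0.0001 -0.0013]
```

View pics/sl1_scene.png

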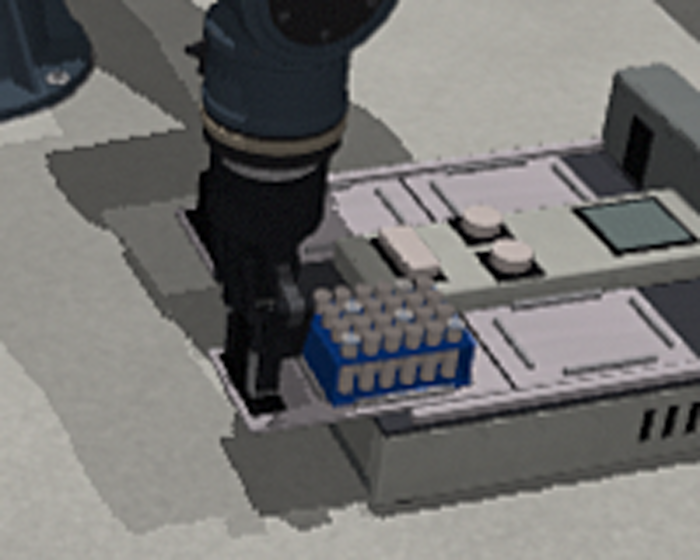

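The carrier and rack move with the gripper: the line is now at about (500,360) in the crop and the rack is seated. Continuing.

```bash
python3 -m crank '[{"angular":[0,0,0],"xyz":[-1,0,0],"gripper":-1},{"angular":[0,0,0],"xyz":[-3,0,0],"gripper":-1},{"angular":[0,0,0],"xyz":[-7,0,0],"gripper":-1},{"angular":[0,0,0],"xyz":[-12,0,0],"gripper":-1},{"angular":[0,0,0],"xyz":[-18,0,0],"gripper":-1},{"angular":[0,0,0],"xyz":[-24,0,0],"gripper":-1},{"angular":[0,0,0],"xyz":[-30,0,0],"gripper":-1},{"angular":[0,0,0],"xyz":[-36,0,0],"gripper":-1},{"angular":[0,0,0],"xyz":[-42,0,0],"gripper":-1},{"angular":[0,0,0],"xyz":[-48,0,0],"gripper":-1},{"angular":[0,0,0],"xyz":[-54,0,0],"gripper":-1},{"angular":[0,0,0],"xyz":[-60,0,0],"gripper":-1},{"angular":[0,0,0],"xyz":[-66,0,0],"gripper":-1},{"angular":[0,0,0],"xyz":[-72,0,0],"gripper":-1},{"angular":[0,0,0],"xyz":[-78,0,0],"gripper":-1},{"angular":[0,0,0],"xyz":[-84,0,0],"gripper":-1},{"angular":[0,0,0],"xyz":[-89,0,0],"gripper":-1},{"angular":[0,0,0],"xyz":[-93,0,0],"gripper":-1},{"angular":[0,0,0],"xyz":[-95,0,0],"gripper":-1},{"angular":[0,0,0],"xyz":[-95,0,0],"gripper":-1}]'
python3 -c "
from h import *
stat()
import cv2
for n in('scene','top'):
  a=env.read_camera(n);cv2.imwrite(f'pics/f2_{n}.png',a); c=a[130:290,250:450] if n=='scene' else a[120:240,120:270]
  cv2.imwrite(f'pics/sl2_{n}.png',cv2.resize(c,None,fx=4 if n=='top' else 3.5,fy=4 if n=='top' else 3.5,interpolation=2))"
```

```text
clock: 9.87
eef_pos: [0.6783, 0.0049, 0.0962]
tool_rot: [0.69, 0.724, 0.0, 0.0]
contact_force: [-0.5, -0.8, -4.3]
finger_gap: 0.465
t 9.87 dock [-166.1  -92.    96.2] F [-0.5 -0.8 -4.3] gap 0.465 tilterr [ 0.0002  0.0001 -0.0013]
```

View pics/sl2_scene.png

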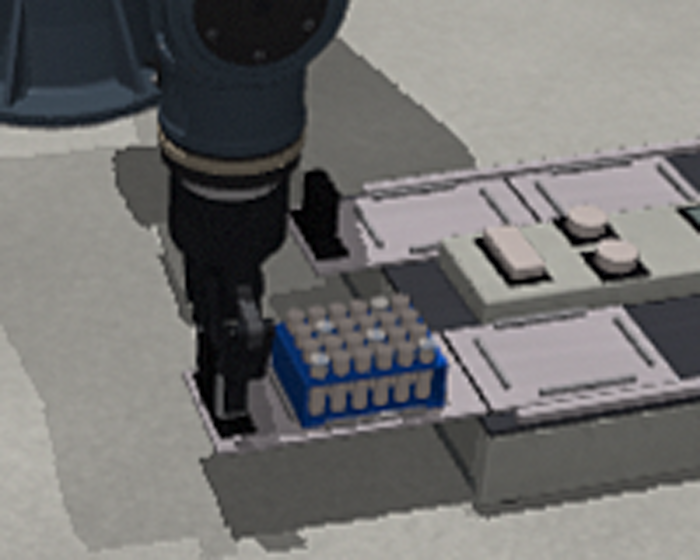

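View pics/sl2_top.png

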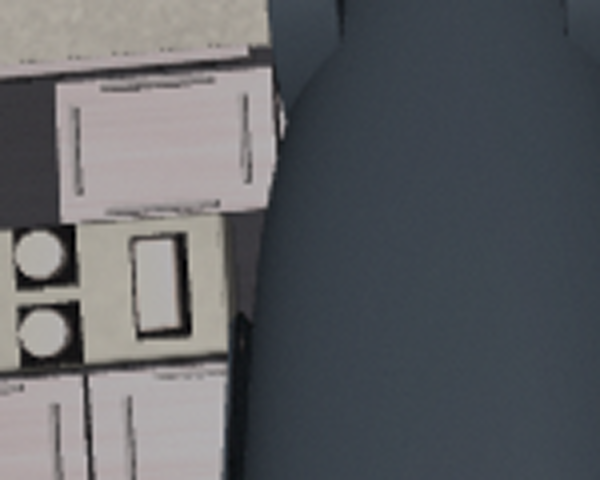

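```bash
python3 -c "
from h import *
import cv2
def d(px,z,P=P):
  w=ray(px,z,P)-v[:2];return (np.array([w@xd[:2],w@yd[:2]])*1e3).round(1)
c=lambda u,w:((u+.5)/4-.5+120,(w+.5)/4-.5+120)
print('now inner',d(c(57,85),.086),d(c(62,222),.086),'rails',d(c(246,95),.091),d(c(247,182),.091),d(c(78,108),.091),d(c(81,193),.091))
print('start inner',d(c1(230,82),.086),d(c1(238,218),.086),'rails',d(c1(417,92),.091),d(c1(422,178),.091),d(c1(250,105),.091),d(c1(254,194),.091),'line',d(c1(449,63),.086),d(c1(458,203),.086))
S=env.camera_params('scene')
e=lambda u,w:((u+.5)/3.5-.5+250,(w+.5)/3.5-.5+130)
print('scene line',d(e(443,332),.086,S),d(e(490,410),.086,S),'edge mid->',d(e(440,432),.08,S),d(e(375,268),.08,S))
a=cv2.imread('pics/f2_scene.png')[200:270,345:415];cv2.imwrite('pics/z.png',cv2.resize(a,None,fx=8,fy=8,interpolation=2))
a=cv2.imread('pics/f2_top.png')[125:185,125:200];cv2.imwrite('pics/z2.png',cv2.resize(a,None,fx=9,fy=9,interpolation=2))
"
```

```text
now inner [ 145.3 -135.5] [146.9 -48.4] rails [  25.3 -118.3] [ 28.  -63.5] [ 131.2 -118.6] [132.3 -64.8]
start inner [ 277.1 -135.2] [276.  -48.5] rails [ 157.1 -118.1] [156.9 -63.6] [ 262.9 -118.4] [263.  -61.9] line [ 137.6 -136.2] [136.8 -47. ]
scene line [ 11.9 -46.7] [   9.1 -136.9] edge mid-> [ -29.  -143.9] [-3.4 49.1]
```

View pics/z.png

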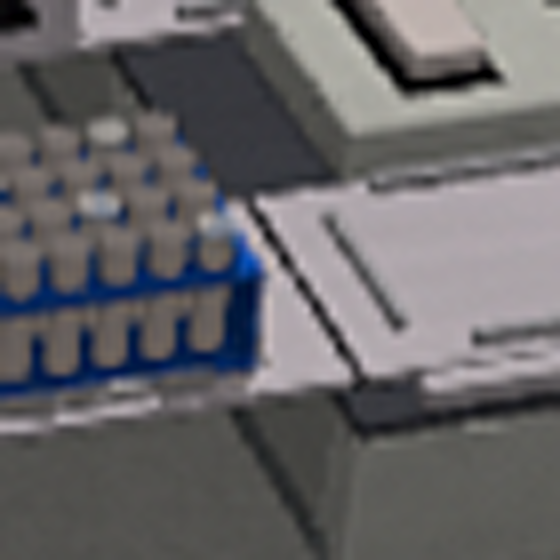

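View pics/z2.png

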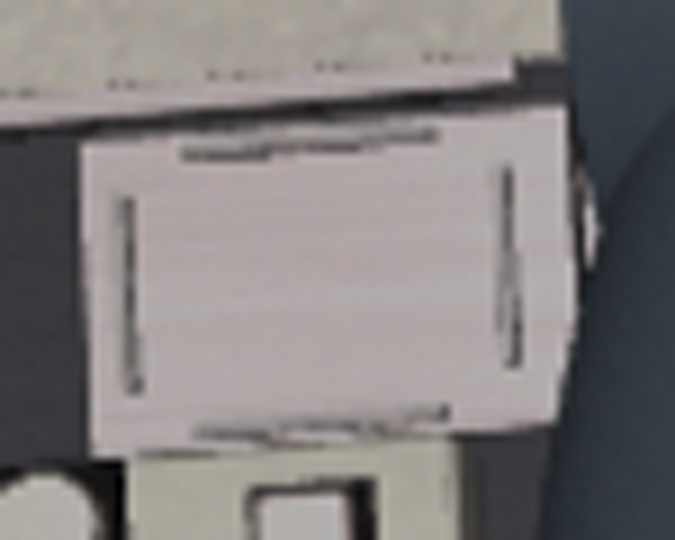

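```bash
python3 -c "
from h import *
S=env.camera_params('scene')
def d(u,w,z):
  px=((u+.5)/8-.5+345,(w+.5)/8-.5+200)
  r=ray(px,z,S)-v[:2];return (np.array([r@xd[:2],r@yd[:2]])*1e3).round(1)
print('edge',d(118,58,.08),d(160,115,.08),d(215,190,.08),'line',d(262,205,.086),d(305,287,.086),d(350,375,.086),'corner',d(352,430,.08))
a=__import__('cv2').imread('pics/f2_scene.png')[185:235,340:390];__import__('cv2').imwrite('pics/z3.png',__import__('cv2').resize(a,None,fx=11,fy=11,interpolation=0))
"
```

```text
edge [ 2.1 44.9] [ 3.7 11. ] [  5.8 -31.7] line [ 13.4 -50.1] [ 10.2 -92.2] [   6.5 -135. ] corner [   0.6 -152.1]
```

View pics/z3.png

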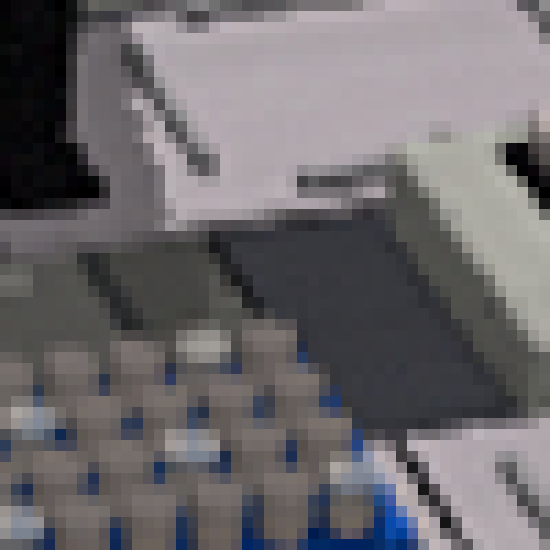

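```bash
python3 -m crank '[{"angular":[0,0,0],"xyz":[-2,0,0],"gripper":-1},{"angular":[0,0,0],"xyz":[-4,0,0],"gripper":-1},{"angular":[0,0,0],"xyz":[-6,0,0],"gripper":-1},{"angular":[0,0,0],"xyz":[-7.3,0,0],"gripper":-1},{"angular":[0,0,0],"xyz":[-7.3,0,0.3],"gripper":-1},{"angular":[0,0,0],"xyz":[-7.3,0,0.3],"gripper":-1},{"angular":[0,0,0],"xyz":[-7.3,0,0.3],"gripper":-1},{"angular":[0,0,0],"xyz":[-7.3,0,0.3],"gripper":-1}]'
python3 -c "
from h import *
stat()
import cv2
for n in('scene','top'):
  a=env.read_camera(n);cv2.imwrite(f'pics/f3_{n}.png',a); c=a[185:265,300:410] if n=='scene' else a[120:190,120:210]
  cv2.imwrite(f'pics/sl3_{n}.png',cv2.resize(c,None,fx=7,fy=7,interpolation=2))
stat()"
```

```text
clock: 10.63
eef_pos: [0.6787, -0.0019, 0.0959]
tool_rot: [0.69, 0.724, 0.0, 0.0]
contact_force: [-0.5, -2.2, -3.7]
finger_gap: 0.463
t 10.63 dock [-172.9  -92.    95.9] F [-0.5 -2.2 -3.7] gap 0.463 tilterr [ 0.0003 -0.0001 -0.001 ]
t 10.73 dock [-172.8  -92.    95.9] F [-0.3 -2.  -4. ] gap 0.465 tilterr [ 0.0003 -0.0001 -0.0009]
```

View pics/sl3_scene.png

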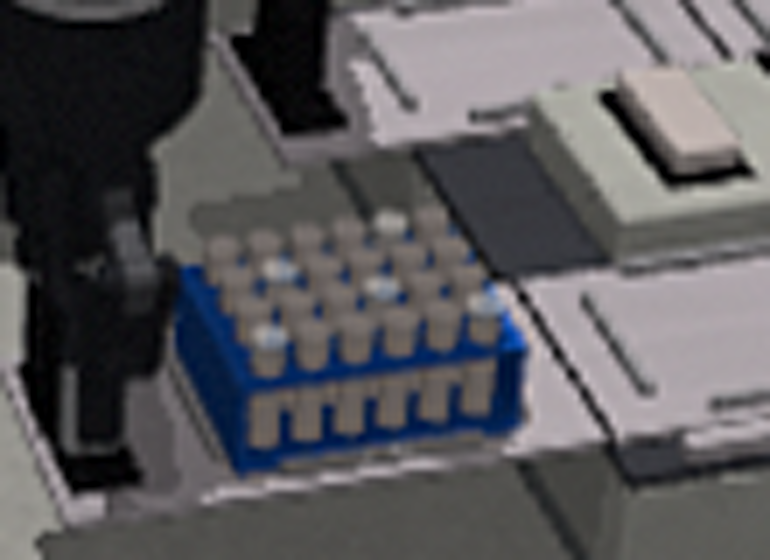

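View pics/sl3_top.png

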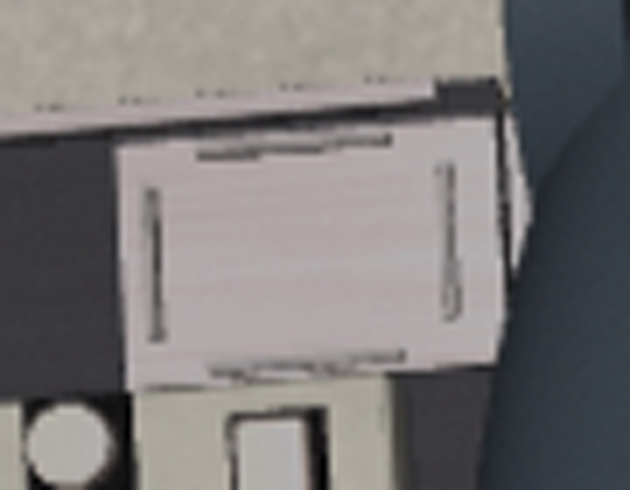

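View pics/f3_scene.png

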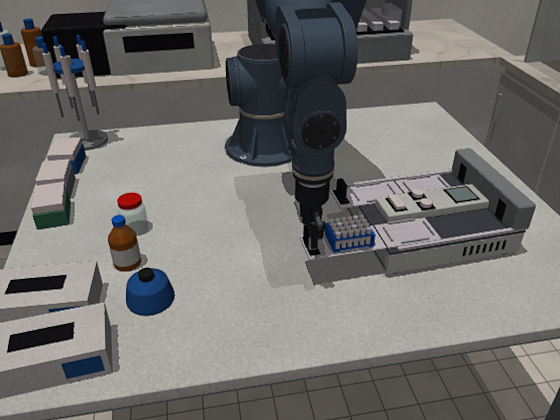

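```bash
python3 -c "
from h import *
def d(px,z,P=P):
  w=ray(px,z,P)-v[:2];return (np.array([w@xd[:2],w@yd[:2]])*1e3).round(1)
c=lambda u,w:((u+.5)/7-.5+120,(w+.5)/7-.5+120)
e=lambda u,w:((u+.5)/7-.5+300,(w+.5)/7-.5+185)
S=env.camera_params('scene')
print('top line',d(c(500,125),.086),d(c(506,230),.086),'corner',d(c(498,80),.08),'inner',d(c(117,145),.086),d(c(127,390),.086),'rails',d(c(446,165),.091),d(c(453,318),.091),d(c(152,188),.091),d(c(157,340),.091))
print('scene line',d(e(525,290),.086,S),d(e(568,365),.086,S),d(e(612,438),.086,S),'edge',d(e(418,150),.08,S),d(e(495,270),.08,S),'corner',d(e(625,490),.08,S))
"
```

```text
top line [   0.6 -132.6] [  0.9 -94.4] corner [   1.6 -150.6] inner [ 139.1 -136.5] [140.4 -47.5] rails [  19.8 -118.5] [ 20.7 -63.2] [ 125.7 -118.6] [127.  -63.7]
scene line [  5.5 -51.6] [  3.6 -95.8] [   2.5 -136.7] edge [ 3.3 48.5] [  3.2 -30.3] corner [  -0.6 -156.5]
```

```bash
python3 -c "
from h import *
stat();env.sign_off()"
```

```text
t 10.73 dock [-172.8  -92.    95.9] F [-0.3 -2.  -4. ] gap 0.465 tilterr [ 0.0003 -0.0001 -0.0009]
the job is handed in; nothing more can be done
```

The carrier with the tube rack is slid out to its line. I handed the job in at about 10.7 s, with the gripper still holding the carrier by its black grip.

- **Keys:** I pressed the pause key, let it come up, then pressed the right lane's release key. The left release key was not touched. Both presses went about 5 mm down, to the stop (11 N and 7 N on the tool). Nothing reports a key's travel directly, so this comes from finger height and force.
- **Line over the edge:** The top camera puts the line 0.6 to 0.9 mm inward of the edge. The scene camera puts it about 0.5 mm inward of the edge as that camera sees it. Raw, that camera reads 2.5 to 5.5 mm for the line and about 3 mm for the edge, so it carries a bias of a few mm.
- **Level and held:** The tool's tilt is under 0.001 rad. The fingers grip at 40 N and carry about 4 N upward. I estimate 2 to 4 N still rests on the deck, from the stated masses. I expected only about 1.6 N on the fingers, so the board may be raised a fraction of a millimetre at the edge.
- **Surroundings:** In the last pictures the rack sits in its nest and the keys look up. The empty carrier and the bystanders look unmoved, but I judged those by eye and did not re-measure them.

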